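# Hold the vial reader's spring arm over the sample

## Task

Take the sample vial (glass, black cap) out of the blue bin, leaving the red stopper in it, and stand the vial fully down in the round well of the bench vial reader, then let go of it. After that swing the reader's spring-loaded detector arm (it ends in an upright orange peg) over the vial, against its spring, all the way to its stop. Finish while still holding the arm against the stop, since it springs back if released; leave everything else on the bench where it is.

Things in the scene. Friction and masses are not known exactly. Their poses are not given: they have to be found in the camera images.
- sample_vial_mid (a point): Centre (half-way up) of the sample vial: upright glass cylinder 24 mm across and 56 mm high with a black screw cap (22 mm across, top 12 mm) and tan contents, about 20 to 40 g. It starts standing on the bin's floor; its z axis points up to the cap.
- stopper_mid (a point): Centre of a red rubber stopper, 26 mm across and 26 mm high, that stands in the bin 80 mm from the vial; it stays there. The two may have changed places.
- bin: Fixed open blue bin, outside 100 (its x) x 190 (its y) x 30 mm high, walls and floor 4 mm. Origin at the centre of its underside on the bench. The vial and the stopper stand about on its y centre line, near y = +40 and -40 mm.
- reader: Fixed bench vial reader: white and grey case 140 (x) x 120 (y) x 50 mm high. Origin at the centre of its underside; z up, its -x side roughly faces the robot; its yaw varies by up to 0.25. A steel post 26 mm across at the back carries the detector arm.
- well (a point): Centre of the mouth of the well in the reader's top face (50 mm above the bench): round hole 28 mm across, 24 mm deep, with a 3 mm chamfer. A vial fully down in it stands 32 mm above the top face, its centre 4 mm above this point. The axes are the reader's. The arm at rest is well to the +y side (reader axes): its detector head is 81 mm from the well.
- pivot (a point): Point on the vertical axis of the detector arm, at the height of the middle of its aluminium bar (16 mm wide), 98 mm above the bench. The arm's black detector head (30 mm across, underside 88 mm above the bench, 72 mm from this axis) stands over the well at the stop and passes 6 mm above a fully seated vial, but strikes one that sticks up.
- peg (a point): Centre of the upright orange peg at the arm's outer end: 12 mm across; the part to grasp reaches from 102 mm (top of the aluminium bar) to 138 mm above the bench, this point is at 120 mm. It is 110 mm from the pivot axis and travels in a level arc about it.
- detector_arm (a joint): Angle of the detector arm, rad: 0 at rest, 1.2 at the stop; grows counter-clockwise seen from above. In the reader's axes the peg lies from the pivot at angle (pi - 0.7 + joint value) from +x towards +y: front left at rest, front right at the stop. A spring drives it back to 0: about 2 N at the peg at rest, 5.5 N at the stop.
- timer: Bystander to leave alone: grey desk timer, 41x62x52 mm. Origin at the centre of its underside.
- tape: Bystander to leave alone: beige tape roll lying flat, 66 mm across, 19 mm high. Origin at the centre of its underside.
- flask: Bystander to leave alone: conical flask with pink contents, 65 mm across, 84 mm high. Origin at the centre of its underside.
- pen: Bystander to leave alone: white and blue pen lying flat, 145 mm long. Origin at the centre of its underside.

How it is judged (in metres and radians):
On the way, in this order (a step that is already met when the one before it is completed fails the run):
1. the vial is lifted clear of the bin (height (world z) of sample_vial_mid above 0.075 m), for 0.1 s.
2. the vial stands fully down in the well and has been let go, the arm not yet swung over (horizontal distance between sample_vial_mid and well below 0.008 m and z of sample_vial_mid in the frame of well between -0.005 and 0.009 m and angle between sample_vial_mid's own z axis and vertical below 0.22 rad and contact force between each of the arm, the fingers and sample_vial below 0.1 N and value of joint detector_arm below 0.5 rad), for 0.2 s.
At the end, for the whole second after the job is handed in: The robot holds the detector arm within 0.08 rad of its stop (joint above 1.12) with a force of more than 1.5 N on it; the vial, untouched by the robot, stands fully down (within 5 mm) and upright in the well, and the stopper is still in the bin (horizontal distance between sample_vial_mid and well below 0.008 m and z of sample_vial_mid in the frame of well between -0.005 and 0.009 m and angle between sample_vial_mid's own z axis and vertical below 0.22 rad and contact force between each of the arm, the fingers and sample_vial below 0.1 N and value of joint detector_arm above 1.12 rad and contact force between any of the fingers, the arm and detector_arm above 1.5 N and z of stopper_mid in the frame of bin below 0.03 m); the arm keeps its last pose, push and grip.
It fails at once if the stopper or a bystander is moved by more than 30 mm (distance of any of stopper_mid, timer, tape, flask, pen from where it was at the start of the episode above 0.03 m).
It also fails if it takes over 51 s, if anything falls off the work surface, if the arm or the gripper's body presses on something with over 40 N, if the wrist force passes 120 N, or if a joint passes its speed limit or range.

## Robot

A 6-joint arm with a two-finger parallel gripper is mounted at the origin on a cart in front of the work surface, level with it; the furniture and walls round the work are solid. World frame = base frame: x ahead of the robot, y to its left, z up, the work surface at z = 0. Lengths are in m, angles in degrees, forces in N, time in s.
With the tool pointing down it reaches from about 0.325 to 0.775 m from the base axis. Payload 5.5 kg.
Tool frame: the origin (TCP) lies at the centre of the arm's flange, where the gripper is bolted on; the fingertips stand 182 mm ahead of it and the grasp point (between the pads) lies 163 mm ahead of it; z points along the fingers, y is the direction in which the jaws open and shut (so a half turn about z gives the same grasp; the last joint's range is limited). The gripper opens to 88 mm and grips with 3 to 60 N. Pads are 20 mm wide; open, the fingers measure 115 mm over their backs; the gripper's body (75 mm by 178 mm) begins 61 mm behind the grasp point.
Start: joints at [-74.811, 5.22, 70.514, -0, 104.267, -3.249], TCP at [0.19, -0.569, 0.405] pointing down, gripper open.
Joint ranges: [-164.24, 164.24], [-49.07, 125.15], [9.68, 141.18], [-86.29, 266.29], [3.28, 154.24], [-151.56, 151.56]. Speed limits (degrees/s): [147.25, 147.25, 172.46, 180, 180, 180].

## Interface

Orientations are given as [roll, pitch, yaw] about the fixed x, y, z axes, in that order (R = Rz(yaw) Ry(pitch) Rx(roll)).
In Python, from station import r gives the robot as it stands. The module is installed in compiled form; this text tells all that it offers. Calls block until the motion is done:
- r.reach(position, orientation): joint-space move of the TCP to a pose.
- r.servo_line(position, rotation=None, speed=0.15): straight line of the TCP; rotation=None keeps the orientation; speed is the mean speed in m/s.
- r.move_joints(angles): joint-space move.
- r.let_go() and r.grab(squeeze=None): open the fingers fully, or close them until they stop; squeeze is the grip in N (None keeps the last).
- r.wait(seconds).
- r.inverse_kinematics(position, orientation): joint angles nearest the present ones, or None.
- r.sense(): the state.
- r.snapshot(name): name is "scene" or "top"; returns a dict with "frame" (420x560x3 uint8, red, green, blue), "fx", "fy", "cx", "cy" (pixels), "dist_coeffs" ([k1, k2, p1, p2, k3] as OpenCV has them; the pictures are not rectified), "R" (3x3) and "t" (3): a world point X has camera coordinates R X + t. Camera axes: x right, y down, z forward; pixel columns grow to the right and rows downward; lengths in m; the calibration is good to about 2 mm. A picture is of the moment at which its call begins. There is no depth.
A pose or a line that the arm cannot do raises r.IKError and nothing moves.
- r.hand_in(): hands the job in, once; it reports no verdict.
The state is a dict: "clock": time; "joints": joint angles; "joint_vel": joint speeds; "joint_torque": joint torques, N m; "tcp_pos": TCP position; "orientation": TCP orientation; "contact_force": force on the tool from outside, world axes, zero at the start; "torque": the same for the moment, N m; "opening": finger opening in m.
Only numpy, scipy, OpenCV 4.12 (cv2) and the standard library are available. Lean on these libraries where they do the work, as an engineer would, in place of code of your own. Each camera call takes 0.05 s, during which the arm holds its last target. There are 200 camera calls.

## Working session

There is one attempt and no reset: what is moved stays moved. The work goes in short steps, each a Python script; the robot and the scene stay as the last script left them, time stands still between calls to the robot, and variables do not carry over. Pictures are saved under pics/ and viewed, about 8 in all and at most 12, crops included, and the job is handed in when it is done.

```bash
mkdir -p pics && python3 - <<'E'
from station import r
import cv2,numpy as np,pickle
s=r.sense();print(s['clock'],s['tcp_pos'],s['orientation'],s['opening'])
d={n:r.snapshot(n) for n in("scene","top")}
pickle.dump(d,open('d0.pkl','wb'))
for n in d:
    f=d[n]; cv2.imwrite(f'pics/{n}0.png',cv2.resize(f['frame'][:,:,::-1],(784,588),interpolation=cv2.INTER_CUBIC))
    print(n,f['fx'],f['fy'],f['cx'],f['cy'],f['dist_coeffs'],-np.array(f['R']).T@f['t'],np.array(f['R']).tolist())
E
```

```text
0.0 [ 0.18977375 -0.56925787  0.40354258] [-1.79892422e+02 -5.47209813e-03  1.84359586e+01] 0.08807370019424064
scene 423.85913548586683 423.85913548586683 271.7382239111016 209.35450637534979 [0.01516884 0.         0.         0.         0.        ] [-0.21920069  0.46546157  0.98964964] [[-0.4670290875347729, -0.8842387134727252, -0.0023935313946928487], [-0.6548865190514047, 0.347708232575971, -0.6709863129480574], [0.5941443246898614, -0.3118026340411422, -0.7414658716649298]]
top 388.74033315647335 388.74033315647335 282.548626006835 211.88082267890073 [-0.02861403  0.          0.          0.          0.        ] [0.37812065 0.05544992 1.35359755] [[0.010857410318886165, -0.9998625074316267, -0.012533270670809718], [-0.9937248945585136, -0.009393653648396436, -0.11145668757775569], [0.11132362990775505, 0.013664754065639304, -0.9936902555225581]]
```

View pics/scene0.png

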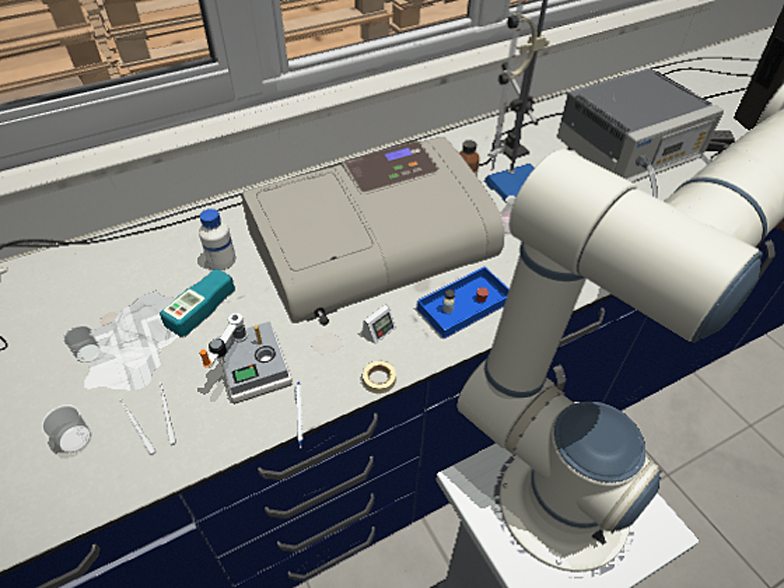

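View pics/top0.png

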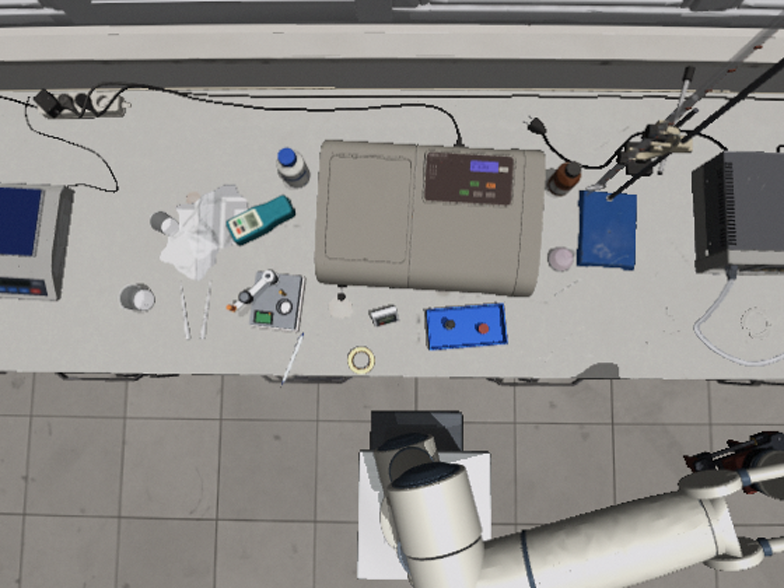

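The scene view shows the bin at about (463,300) with the vial at (449,300), and the reader at about (255,360) with the orange peg at (205,357). In the top view the vial is at (449,323), the stopper at (483,327), the well at (285,307) and the peg at (232,307). Next I'll make enlarged crops and run colour masks.

```bash
cat > h.py <<'E'
import numpy as np,cv2
def ray(f,uv):
    K=np.array([[f['fx'],0,f['cx']],[0,f['fy'],f['cy']],[0,0,1]])
    p=cv2.undistortPoints(np.array([[uv]],float),K,np.array(f['dist_coeffs'],float))[0,0]
    R=np.array(f['R']);return -R.T@np.array(f['t']),R.T@np.array([p[0],p[1],1])
def plane(f,uv,z):
    c,d=ray(f,uv);return c+d*(z-c[2])/d[2]
def tri(fa,a,fb,b):
    c1,d1=ray(fa,a);c2,d2=ray(fb,b)
    s=np.linalg.lstsq(np.c_[d1,-d2],c2-c1,rcond=None)[0]
    p,q=c1+s[0]*d1,c2+s[1]*d2;return (p+q)/2,np.linalg.norm(p-q)
def proj(f,X):
    K=np.array([[f['fx'],0,f['cx']],[0,f['fy'],f['cy']],[0,0,1]])
    R=np.array(f['R']);return cv2.projectPoints(np.array([X],float),cv2.Rodrigues(R)[0],np.array(f['t'],float),K,np.array(f['dist_coeffs'],float))[0][0,0]
def blobs(f,lo,hi,box,amin=3):
    x0,y0,x1,y1=box;im=cv2.cvtColor(f['frame'][y0:y1,x0:x1],cv2.COLOR_RGB2HSV)
    m=cv2.inRange(im,np.array(lo),np.array(hi));n,l,st,c=cv2.connectedComponentsWithStats(m)
    return [(st[i][4],(c[i]+[x0,y0]).round(2).tolist(),(st[i][:4]+[x0,y0,0,0]).tolist()) for i in range(1,n) if st[i][4]>=amin]
def crop(f,box,k):
    x0,y0,x1,y1=box;im=cv2.resize(f['frame'][y0:y1,x0:x1,::-1],None,fx=k,fy=k,interpolation=cv2.INTER_CUBIC)
    for u in range((x0+9)//10*10,x1,10):cv2.putText(im,str(u),(int((u-x0+.5)*k)-10,10),0,.35,(0,0,255),1);cv2.line(im,(int((u-x0+.5)*k),12),(int((u-x0+.5)*k),18),(0,0,255),1)
    for v in range((y0+9)//10*10,y1,10):cv2.putText(im,str(v)+'-',(0,int((v-y0+.5)*k)+4),0,.35,(0,0,255),1)
    return im
E
python3 - <<'E'
from h import *;import pickle
d=pickle.load(open('d0.pkl','rb'));T,S=d['top'],d['scene']
a=crop(T,(155,185,221,241),12);b=crop(S,(135,215,215,290),10)
cv2.imwrite('pics/c_top.png',a[:600,:800]);cv2.imwrite('pics/c_sc.png',b[:600+150,:800][:600] if 0 else cv2.resize(b,(640,600)))
c=crop(T,(298,210,368,255),8);cv2.imwrite('pics/c_bin.png',c)
print('orangeT',blobs(T,(3,130,90),(20,255,255),(150,180,225,245)))
print('orangeS',blobs(S,(3,130,90),(20,255,255),(130,210,220,290)))
print('blueT',blobs(T,(105,120,60),(125,255,255),(295,205,370,260),200))
print('redT',blobs(T,(0,150,60),(8,255,255),(300,205,370,260)))
print('redS',blobs(S,(0,150,60),(8,255,255),(290,185,370,245)))
print('blackT',blobs(T,(0,0,0),(180,140,60),(305,215,365,250)))
print('blackS',blobs(S,(0,0,0),(180,140,60),(310,200,345,225)))
print('blackTh',blobs(T,(0,0,0),(180,255,60),(155,185,221,241)))
print('greenT',blobs(T,(45,80,60),(85,255,255),(155,185,221,241)))
E
```

```text
orangeT [(np.int32(3), [200.33, 208.67], [200, 208, 2, 2]), (np.int32(15), [164.53, 219.6], [162, 218, 7, 4])]
orangeS [(np.int32(4), [182.5, 233.5], [182, 233, 2, 2]), (np.int32(9), [184.56, 239.67], [184, 236, 2, 8]), (np.int32(52), [146.33, 255.9], [143, 250, 8, 12]), (np.int32(3), [178.67, 261.67], [178, 261, 2, 2])]
blueT [(np.int32(1529), [332.49, 232.88], [305, 217, 58, 33])]
redT []
redS [(np.int32(16), [344.38, 208.5], [341, 206, 7, 6]), (np.int32(9), [343.78, 213.56], [342, 213, 5, 2])]
blackT [(np.int32(9), [320.0, 230.33], [319, 229, 4, 4]), (np.int32(5), [305.0, 236.0], [305, 234, 1, 5]), (np.int32(4), [306.0, 246.5], [306, 245, 1, 4])]
blackS [(np.int32(11), [320.36, 211.82], [318, 210, 6, 4])]
blackTh [(np.int32(11), [196.27, 200.0], [194, 197, 5, 6]), (np.int32(24), [177.79, 213.0], [175, 208, 6, 9]), (np.int32(3), [213.0, 214.0], [213, 213, 1, 3]), (np.int32(3), [208.0, 219.0], [208, 218, 1, 3]), (np.int32(5), [182.2, 224.0], [182, 222, 2, 5]), (np.int32(6), [188.5, 223.0], [186, 223, 6, 1]), (np.int32(7), [193.86, 227.0], [193, 224, 2, 7])]
greenT [(np.int32(75), [187.61, 226.73], [182, 222, 12, 9])]
```

View pics/c_top.png

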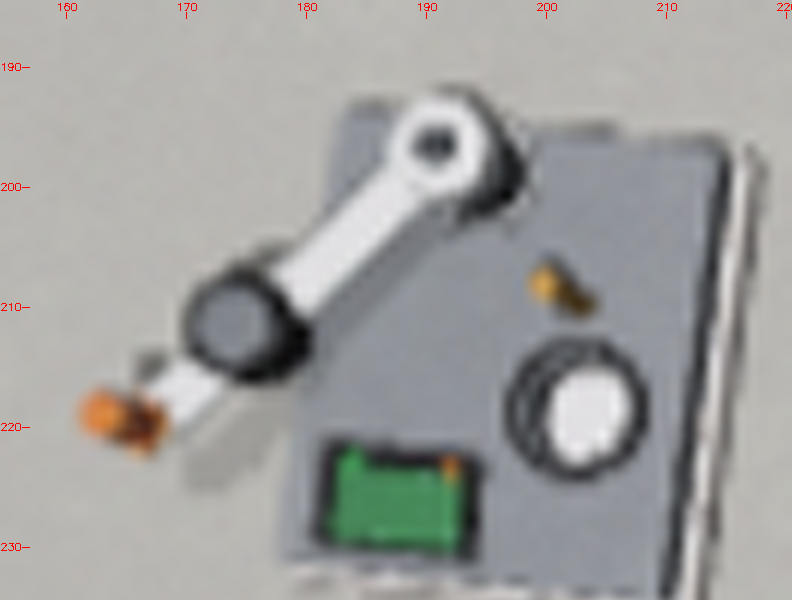

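View pics/c_sc.png

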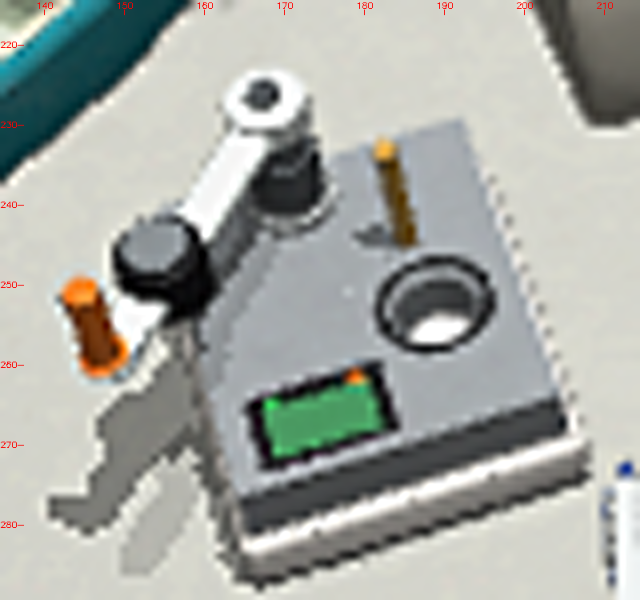

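View pics/c_bin.png

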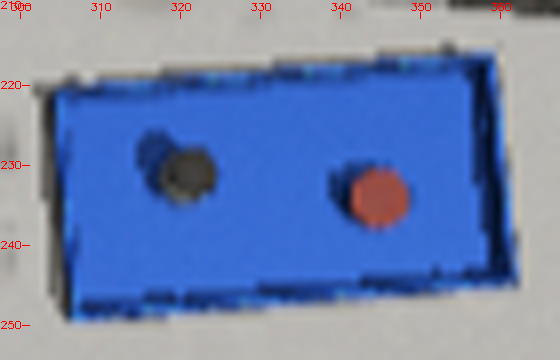

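Readings in raw pixels:

| Feature | Top view | Scene view |
|---|---|---|
| Well | (202.5, 218.5) | (188.9, 252.3) |
| Hub | (190.8, 196.4) | (167.4, 226.4) |
| Peg top | (162.7, 218.8) | (144.5, 250.9) |
| Brass stop pin top | (199.8, 208.1) | (182.5, 233) |
| Vial cap | (321, 231.2) | not read by eye |
| Stopper | (345, 234.2) | not read by eye |

The vial is in the left slot of the bin.

```bash
python3 - <<'E'
from h import *;import pickle
np.set_printoptions(precision=4,suppress=True)
d=pickle.load(open('d0.pkl','rb'));T,S=d['top'],d['scene']
P={'well':((202.5,218.5),(188.9,252.25),.05),'hub':((190.83,196.4),(167.4,226.4),None),'peg':((162.67,218.8),(144.5,250.9),.138),'head':((174.1,211.6),(153.9,244.5),None),'pin':((199.75,208.1),(182.5,233),None),'cap':((321,231.25),(320.4,210.6),.06),'stopper':((345,234.25),(344.4,208.5),.03)}
X={}
for k,(a,b,z) in P.items():
    X[k],g=tri(T,a,S,b);print(k,X[k],'gap',round(g,4),*( [plane(T,a,z),plane(S,b,z)] if z else []))
yaws=[]
v=lambda a,b:np.array(X[b][:2]-X[a][:2])
for a,b,ang in(('hub','peg',np.pi-.7),('hub','head',np.pi-.7),('hub','well',np.pi+.5)):
    w=v(a,b);print(a,b,np.linalg.norm(w),'yaw',(np.arctan2(w[1],w[0])-ang+np.pi)%(2*np.pi)-np.pi)
w=v('well','peg');print('well-peg',np.linalg.norm(w),'expect',np.hypot(-21,105),'yaw',np.arctan2(w[1],w[0])-np.arctan2(105.3,-21))
c=[plane(T,(298+x/8-.5,210+y/8-.5),.03) for x,y in((70,318),(515,283),(495,57),(58,88))]
for i in c:print(i)
print('bin long edges yaw',[np.degrees(np.arctan2(*(q-p)[:2]))for p,q in((c[1],c[0]),(c[2],c[3]))],'ctr',np.mean(c,0))
# spectrometer front edges (top view px /1.4), height unknown
print('pin rel well',v('well','pin'),'spectro front z0/z.12',plane(T,(460/1.4,295/1.4),0),plane(T,(460/1.4,285/1.4),.12))
E
```

```text
well [0.4993 0.3443 0.0504] gap 0.0012 [0.4991 0.3438 0.05  ] [0.5    0.3447 0.05  ]
hub [0.5661 0.3726 0.1061] gap 0.001
peg [0.489  0.4517 0.137 ] gap 0.0008 [0.4887 0.4509 0.138 ] [0.4884 0.452  0.138 ]
head [0.515  0.4233 0.1155] gap 0.0024
pin [0.5286 0.3434 0.1015] gap 0.0017
cap [ 0.4604 -0.0556  0.0507] gap 0.0014 [ 0.4594 -0.0554  0.06  ] [ 0.4541 -0.0499  0.06  ]
stopper [ 0.4525 -0.14    0.0242] gap 0.0011 [ 0.4519 -0.1396  0.03  ] [ 0.4488 -0.1359  0.03  ]
hub peg 0.11044193309066155 yaw -0.0982928407595689
hub head 0.0719929132391453 yaw -0.08173764275791218
hub well 0.07248036732977681 yaw -0.09880330920184299
well-peg 0.10789788288387951 expect 107.07940978544848 yaw -0.10072222550602783
[ 0.3997 -0.008   0.03  ]
[ 0.4164 -0.1965  0.03  ]
[ 0.5126 -0.1891  0.03  ]
[ 0.4975 -0.0025  0.03  ]
bin long edges yaw [np.float64(-5.047468866036138), np.float64(-4.620831391159152)] ctr [ 0.4566 -0.099   0.03  ]
pin rel well [ 0.0293 -0.0009] spectro front z0/z.12 [ 0.5354 -0.087   0.    ] [ 0.5444 -0.0745  0.12  ]
```

Triangulation agrees with the given geometry: the pivot–well, pivot–peg and pivot–head distances come out at 72.5, 110.4 and 72 mm, and the reader yaw is about −0.10 rad. Next I'll grasp the vial with the jaws along the bin's long axis and the tips above the rim.

```bash
python3 - <<'E'
from station import r
from h import *;import pickle
np.set_printoptions(precision=4,suppress=True)
def st(m):
    s=r.sense();print(m,round(s['clock'],2),s['tcp_pos'],s['orientation'],'F',s['contact_force'],'op',round(s['opening'],4))
x,y=.459,-.0555
r.let_go()
r.reach([x,y,.32],[180,0,5]);st('above')
r.servo_line([x,y,.053+.163],speed=.12);st('down')
r.grab(15);st('grab')
r.servo_line([x,y,.34],speed=.15);st('lift')
d={n:r.snapshot(n) for n in("scene","top")};pickle.dump(d,open('d1.pkl','wb'))
a=crop(d['scene'],(285,120,385,220),6)
cv2.imwrite('pics/grasp.png',a)
E
```

```text
above 2.42 [ 0.4591 -0.0561  0.3202] [179.9811  -0.0173   4.9481] F [-0.2247  0.6342 -0.0322] op 0.0879
down 3.43 [ 0.4593 -0.0556  0.2169] [179.9765  -0.0812   4.9975] F [ 0.2038 -0.9672  0.2194] op 0.0883
grab 4.45 [ 0.459  -0.0555  0.216 ] [179.9959  -0.0043   4.997 ] F [ 0.0426 -0.0067  0.1576] op 0.0227
lift 5.42 [ 0.4589 -0.0555  0.3388] [-179.9695    0.1057    4.9998] F [-0.1413 -0.7895 -1.0598] op 0.0228
```

View pics/grasp.png

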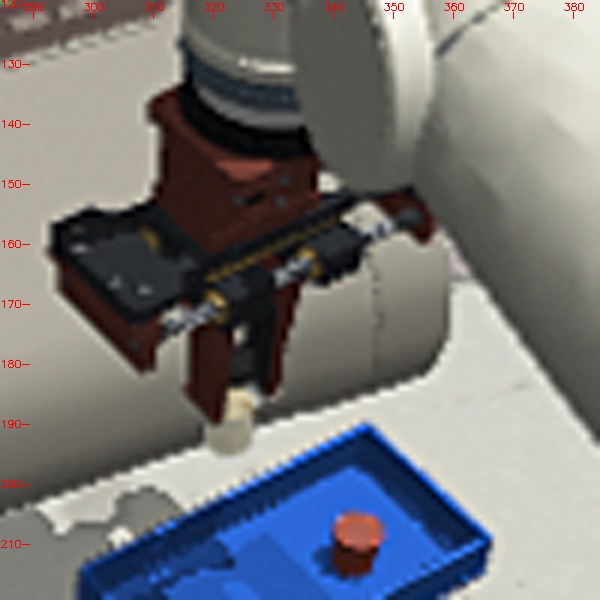

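The vial is held and lifted, with its cream bottom at about (323,192), and the stopper is still in the bin at (344,210). Next I'll check whether the vial sits offset across the pads.

```bash
python3 - <<'E'
from h import *;import pickle
d=pickle.load(open('d1.pkl','rb'));S=d['scene']
im=S['frame'][183:198,315:332].astype(int)
hsv=cv2.cvtColor(S['frame'][183:198,315:332],cv2.COLOR_RGB2HSV)
for v in range(15):print(183+v,' '.join('%3d/%3d'%(hsv[v,u,1],hsv[v,u,2]) for u in range(17)))
g=np.array([.4589,-.0555,.1758])
for dx in(-.005,0,.005):
    for z in (.049,.042,.035): print(dx,z,proj(S,g+[dx,0,-z]))
E
```

```text
183  27/133  53/ 72 166/ 40 133/ 44 133/ 44 144/ 46 144/ 46 162/ 44  64/ 20 128/ 12  12/ 21   6/ 41  19/ 40  54/ 19  96/ 24 166/ 40 130/ 49
184  46/ 95 113/ 52 172/ 40 127/ 44 133/ 44 147/ 45 156/ 44 144/ 39  67/ 69  60/ 72  43/ 89   6/118   8/ 90  18/ 29 184/ 25 200/ 37  58/ 92
185  44/ 99  97/ 55 168/ 41 153/ 45 125/ 45 139/ 44 146/ 42 115/ 71  65/193  63/209  60/216  28/185   5/144  11/ 71  66/ 35  88/ 58  35/130
186  24/117  45/ 74 146/ 42 154/ 43 142/ 45 145/ 44 161/ 38 111/ 69  64/192  64/207  66/201  68/209  20/192   2/137  19/ 95  31/132  28/ 99
187  25/111  24/116  43/ 72 133/ 44 158/ 42 145/ 44 175/ 35  83/101  65/187  64/198  74/175  84/161  16/179   9/112  25/ 72  24/ 73  21/ 72
188  25/104  26/106  21/108  44/ 69 136/ 43 155/ 51 181/ 38  69/104  63/195  63/208  68/188  72/164  54/ 90  24/ 63  30/ 67  28/ 64  26/ 60
189  27/ 96  27/ 96  21/ 96  21/ 98  57/ 63 161/ 46 197/ 44  63/134  58/192  56/190  50/174  42/158  33/ 85  29/ 53  32/ 55  25/ 72  14/ 93
190  28/ 92  28/ 91  23/ 88  23/ 79  37/103  73/ 70  85/ 75  37/132  30/143  30/144  39/150  38/163  32/ 97  14/ 89  16/
[... 650 characters left out ...]
5/145  34/166  24/183  10/210  11/217  13/216  13/216  11/213  14/215
196  10/225  11/218  11/215  11/214  11/215  10/219   9/201   9/203   8/204  10/214  11/215  11/214  11/213  14/215  15/218  19/220  20/217
197  12/213  10/213  10/211  13/216  11/212  10/213  12/215   9/215  10/214  12/213  13/212  13/210  16/211  19/218  21/218  18/226  51/179
-0.005 0.049 [324.06232449 194.19395184]
-0.005 0.042 [324.28363008 192.46441937]
-0.005 0.035 [324.50689371 190.71978919]
0 0.049 [323.11153836 193.07943655]
0 0.042 [323.32819089 191.34936186]
0 0.035 [323.54675578 189.60422074]
0.005 0.049 [322.16545656 191.9704082 ]
0.005 0.042 [322.37749892 190.23981641]
0.005 0.035 [322.59140855 188.49418953]
```

Edge readings suggest the vial sits about +3 mm along tool x, close to the measuring limit. I'll hover just above the well and compare vial and well in the same camera.

```bash
python3 - <<'E'
from station import r
from h import *;import pickle
np.set_printoptions(precision=4,suppress=True)
x,y=.4995,.3442
r.reach([x,y,.37],[180,0,30])
r.servo_line([x,y,.114+.163],speed=.15)
r.wait(.3)
s=r.sense();print(s['clock'],s['tcp_pos'],s['orientation'],s['contact_force'],s['opening'])
d={n:r.snapshot(n) for n in("scene","top")};pickle.dump(d,open('d2.pkl','wb'))
cv2.imwrite('pics/hover.png',crop(d['scene'],(155,200,225,270),8))
S=d['scene'];g=s['tcp_pos']-[0,0,.163]
for z in(.049,.04,.03):print(z,proj(S,g-[0,0,z]))
print('well',proj(S,[x,y,.05]))
E
```

```text
8.0833 [0.4996 0.3443 0.278 ] [-179.9995   -0.0886   30.0029] [ 0.4886 -1.5155 -0.6739] 0.022509907894780055
0.049 [188.2237 248.7865]
0.04 [187.7287 246.7756]
0.03 [187.1717 244.5136]
well [189.1419 252.3217]
```

View pics/hover.png

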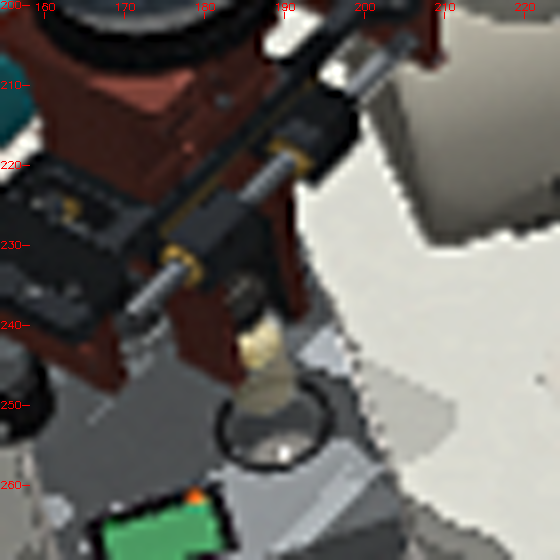

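The vial hangs centrally above the well, with its bottom edge at about (188,251) and the well ring centred at about (189,252). I'll read the edges numerically.

```bash
python3 - <<'E'
from h import *;import pickle
d=pickle.load(open('d2.pkl','rb'));S=d['scene']
h=cv2.cvtColor(S['frame'],cv2.COLOR_RGB2HSV)
for v in range(241,258):print(v,' '.join('%3d/%3d'%(h[v,u,1],h[v,u,2]) for u in range(180,199)))
E
```

```text
241 143/ 48 141/ 49 136/ 45 146/ 61 100/ 33  50/ 71  61/112  61/216  64/218  51/181  13/101  19/108  14/111  12/106  14/111  14/185  15/167   2/108  11/201
242 146/ 47 141/ 49 139/ 46 146/ 56  93/ 74  61/226  63/223  60/209  64/207  71/183  16/111  24/108  12/105  16/110  13/179  15/186  14/182   2/218  12/146
243 141/ 47 152/ 47 139/ 46 146/ 56 182/ 42  75/190  86/198  62/193  73/168  78/148  36/113  18/101  14/107  15/185  12/186  13/180  14/179   0/197  13/135
244 133/ 50 143/ 48 136/ 47 146/ 56 163/ 47 102/140 105/163  80/163  75/166  57/129  25/110  13/ 81  14/148  11/188  14/188  15/185  13/182  13/180  11/212
245 148/ 50 135/ 49 138/ 48 141/ 58 157/ 52 121/ 99 103/161  79/168  43/113  45/113  51/119   5/ 94  22/ 71  16/148  15/184  14/184  15/187  18/186   2/212
246  50/ 61 125/ 49 154/ 48 162/ 52 148/ 55  99/ 49  20/ 89  34/104  42/109  48/116  48/118  29/106   3/ 77  11/ 71  11/ 68  13/ 61  10/171  12/184   8/192
247  23/ 88  19/ 66  87/ 56 125/ 45 158/ 55 114/ 67  40/102  43/100  54/ 94  58/ 97  61/101  33/ 93   6/ 46  19/ 54  17/ 76  10/ 77  11/ 72  16/ 63  24/ 85
248  15/
[... 851 characters left out ...]
/ 63  16/ 64   8/ 68  11/ 67  16/ 65  11/ 69   9/ 30  15/ 34  13/ 76  10/ 79
254   9/ 83  11/ 71  28/ 18  12/ 63   9/ 58  10/ 52  19/ 55  17/ 59   4/ 66   5/ 97   3/ 99  11/118   9/109   3/ 92  12/ 62  32/ 24  18/ 69  12/ 85  11/ 90
255   9/ 81  14/ 89  18/ 29   9/ 27  13/ 60  19/ 55  14/ 55   3/ 95  17/138  15/136  15/154  17/139  16/140   9/135   4/ 58   9/ 57  13/157  14/168  12/169
256  16/ 82  12/ 86   9/ 54  33/ 23  15/100  16/ 79   5/ 95  11/136  17/138  18/130   0/255  12/167   2/112   6/ 45  19/ 41  13/156  13/162  15/157  13/158
257  13/ 80  13/ 79  16/ 81  11/ 71  13/ 40   9/ 59   5/ 93  12/127  15/133  20/129  16/202  18/101  26/ 39  15/ 86  11/159  13/161  12/155  12/151  15/157
```

The offset relative to the well is only 1–2 mm, which the chamfer can absorb. I'll apply a 1.5 mm correction and insert in steps, watching the force.

```bash
python3 - <<'E'
from station import r
from h import *;import pickle
np.set_printoptions(precision=4,suppress=True)
x,y=.4983,.3435
f0=None;ok=True
for z in(.277,.262,.257,.252,.247,.242,.2385):
    r.servo_line([x,y,z],speed=.04);r.wait(.1)
    s=r.sense();f=np.array(s['contact_force']);f0=f if f0 is None else f0
    print(round(s['clock'],2),s['tcp_pos'],f-f0,round(s['opening'],4))
    if np.linalg.norm(f-f0)>8:ok=False;break
d={n:r.snapshot(n) for n in("scene","top")};pickle.dump(d,open('d3.pkl','wb'))
cv2.imwrite('pics/ins.png',crop(d['scene'],(155,200,225,270),8))
print(ok)
E
```

```text
8.53 [0.4982 0.3435 0.277 ] [0. 0. 0.] 0.0229
9.16 [0.4983 0.3435 0.2622] [-0.3071 -0.3546 -0.4339] 0.0228
9.53 [0.4983 0.3435 0.257 ] [-0.991   0.0047 -0.0079] 0.0224
9.91 [0.4983 0.3435 0.2519] [-0.4117 -0.8706 -0.0275] 0.0226
10.28 [0.4983 0.3435 0.2469] [-0.6666 -0.6833  0.3675] 0.0226
10.66 [0.4983 0.3435 0.2419] [-0.8152 -0.0003 -0.548 ] 0.0228
11.01 [0.4983 0.3435 0.2384] [-0.3404 -1.2134  0.4746] 0.0225
True
```

It inserted with no resistance. I'll release, retreat straight up and look.

```bash
python3 - <<'E'
from station import r
from h import *;import pickle
np.set_printoptions(precision=4,suppress=True)
r.let_go();r.wait(.3)
r.servo_line([.4983,.3435,.36],speed=.12);r.reach([.44,.40,.40],[180,0,80])
s=r.sense();print(s['clock'],s['tcp_pos'],s['joints'],s['contact_force'],s['opening'])
d={n:r.snapshot(n) for n in("scene","top")};pickle.dump(d,open('d4.pkl','wb'))
a=crop(d['scene'],(130,200,220,290),6);b=crop(d['top'],(155,180,221,241),4)
c=np.zeros((540,a.shape[1]+b.shape[1],3),np.uint8);c[:,:540]=a;c[:b.shape[0],540:]=b
cv2.imwrite('pics/seat.png',c)
S=d['scene'];w=np.array([.4995,.3442])
for z in(.026,.05,.07,.082):print(z,proj(S,[*w,z]))
E
```

```text
14.4083 [0.4401 0.3999 0.3991] [ 38.9859   4.3638  71.9821  -0.022  103.7289  49.1169] [-0.067  -0.1164 -0.2599] 0.08782929386151146
0.026 [190.4071 257.4664]
0.05 [189.1419 252.3217]
0.07 [188.0573 247.9128]
0.082 [187.3929 245.2125]
```

View pics/seat.png

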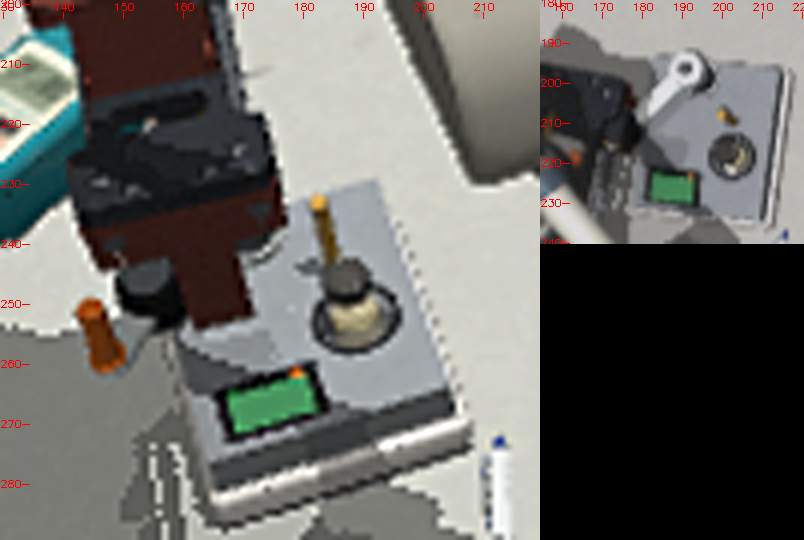

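The cap top is at (187.5, 244.8), against (187.4, 245.2) predicted for a fully seated vial, so it is seated and upright. Next is the peg, grasped tangentially and swung along the arc.

```bash
python3 - <<'E'
from station import r
from h import *
np.set_printoptions(precision=3,suppress=True)
pv=np.array([.566,.3725]);a0=np.pi-.7-.099
def pose(q):
    a=a0+q;p=pv+.110*np.array([np.cos(a),np.sin(a)])
    y=np.degrees(a);return [*p,.288],[180,0,(y+180)%360-180]
def st(m):
    s=r.sense();f=np.array(s['contact_force']);a=np.radians(s['orientation'][2])
    d=np.array(s['tcp_pos'][:2])-pv;th=np.arctan2(d[1],d[0])
    print(m,round(s['clock'],2),'q',round((th-a0)%(2*np.pi),3),'F',f,'Ftan',round(-f[0]*np.sin(th)+f[1]*np.cos(th),2),'op',round(s['opening'],4));return f
p,o=pose(0);r.reach([p[0],p[1],.36],o);st('above')
r.servo_line(p,speed=.1);st('down')
r.grab(25);st('grab')
for q in np.arange(.1,1.11,.1):
    r.servo_line(*pose(q),speed=.06);st('%.2f'%q)
E
```

```text
above 15.4 q 0.001 F [ 0.896 -0.235 -0.129] Ftan -0.48 op 0.0881
down 16.27 q 6.282 F [-0.161  0.081  0.554] Ftan 0.06 op 0.0878
grab 17.43 q 0.011 F [-7.582 -7.294  3.57 ] Ftan 10.52 op 0.0113
0.10 17.76 q 0.099 F [-0.09   2.757 -0.822] Ftan -2.05 op 0.0115
0.20 18.09 q 0.197 F [-1.717  3.525 -1.255] Ftan -1.93 op 0.0117
0.30 18.43 q 0.297 F [-3.483  3.904 -1.077] Ftan -1.74 op 0.011
0.40 18.76 q 0.396 F [-4.846  4.668 -0.42 ] Ftan -2.39 op 0.0116
0.50 19.09 q 0.495 F [-5.871  4.808 -0.674] Ftan -2.83 op 0.0114
0.60 19.43 q 0.594 F [-7.559  3.881  1.118] Ftan -2.26 op 0.0116
0.70 19.76 q 0.694 F [-8.677  4.136  0.639] Ftan -3.2 op 0.0115
0.80 20.09 q 0.794 F [-9.986  3.699  0.736] Ftan -3.64 op 0.0117
0.90 20.43 q 0.893 F [-10.66    3.733   1.456] Ftan -4.72 op 0.0113
1.00 20.76 q 0.992 F [-11.884   2.61    2.188] Ftan -4.84 op 0.0114
1.10 21.09 q 1.092 F [-13.365   2.294   2.61 ] Ftan -6.06 op 0.0117
```

Tangential force tracks the spring. The radial force of about 12 N means my arc is slightly too tight, so I'll ease outward while closing onto the stop.

```bash
cat >> h.py <<'E'
E
python3 - <<'E'
from station import r
from h import *;import pickle
np.set_printoptions(precision=3,suppress=True)
pv=np.array([.566,.3725]);a0=np.pi-.7-.099
R=.110
for q in(1.12,1.15,1.17,1.18,1.19,1.2,1.21,1.22,1.23):
    R=min(R+.0005,.112)
    a=a0+q;u=np.array([np.cos(a),np.sin(a)]);r.servo_line([*(pv+R*u),.288],[180,0,(np.degrees(a)+180)%360-180],speed=.02);r.wait(.1)
    s=r.sense();f=np.array(s['contact_force']);d=np.array(s['tcp_pos'][:2])-pv;th=np.arctan2(d[1],d[0])
    ft=-f[0]*np.sin(th)+f[1]*np.cos(th);fr=f[:2]@u
    print(q,round(s['clock'],2),'q',round((th-a0)%(2*np.pi),3),'Ftan',round(ft,2),'Frad',round(fr,2),'Fz',round(f[2],2),'op',round(s['opening'],4))
    if ft<-14:break
d={n:r.snapshot(n) for n in("scene","top")};pickle.dump(d,open('d5.pkl','wb'))
a=crop(d['scene'],(130,200,220,290),6);b=crop(d['top'],(155,180,221,241),4)
c=np.zeros((540,a.shape[1]+b.shape[1],3),np.uint8);c[:,:540]=a;c[:b.shape[0],540:]=b
cv2.imwrite('pics/stop.png',c)
E
```

```text
1.12 21.46 q 1.111 Ftan -5.49 Frad 9.28 Fz 1.97 op 0.0114
1.15 21.88 q 1.141 Ftan -5.81 Frad 7.87 Fz 1.04 op 0.0113
1.17 22.24 q 1.162 Ftan -5.22 Frad 5.92 Fz 1.04 op 0.0113
1.18 22.59 q 1.172 Ftan -6.1 Frad 3.78 Fz -0.28 op 0.0115
1.19 22.94 q 1.182 Ftan -5.48 Frad 3.24 Fz -0.14 op 0.011
1.2 23.29 q 1.192 Ftan -5.86 Frad 3.53 Fz -0.19 op 0.0116
1.21 23.64 q 1.202 Ftan -6.36 Frad 3.78 Fz -0.9 op 0.0113
1.22 23.99 q 1.209 Ftan -7.07 Frad 4.17 Fz -1.03 op 0.0116
1.23 24.34 q 1.213 Ftan -10.83 Frad 2.64 Fz -0.68 op 0.0115
```

View pics/stop.png

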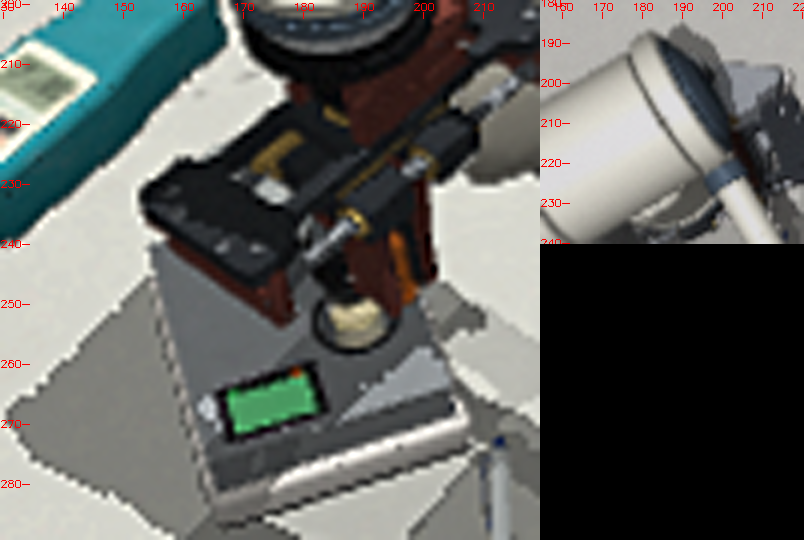

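Tangential force jumped from about 6 to 10.8 N with almost no further travel (q ≈ 1.21), so the arm is on its stop. The picture shows the orange peg between the fingers at about (197,247) and the vial still in the well at (188,253) with the head over it. Handing in while holding.

```bash
python3 - <<'E'
from station import r
s=r.sense();print(s['clock'],s['contact_force'],s['opening'])
r.hand_in()
E
```

```text
24.4417 [-8.03979284  9.92795834  0.41234564] 0.011265902531180216
the job is handed in; nothing more can be done
```

I moved the vial from the bin into the reader well, let it go, and swung the detector arm to its stop. I handed in at 24.4 s while still gripping the peg; no verdict was reported.

- **Vial:** it went into the well with no measurable resistance. After release the cap top was at pixel (187.5, 244.8), against (187.4, 245.2) predicted for a fully seated, upright vial.
- **Detector arm:** the estimated joint angle at the end is about 1.21 rad. Tangential force rose from about 6 N (spring only) to about 11 N with almost no further travel, so it is against the stop.
- **Stopper and bystanders:** the stopper was still in the bin when I lifted the vial. I did not check the bystanders one by one afterwards.
- **Disagreements:** my arc for the peg was about 1–2 mm too tight, giving up to about 12 N of radial load. I eased that to about 3 N before the end. In the last picture the gripper hides the detector head and the vial's cap, so the final state rests on the force readings and the visible lower part of the vial.

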